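# Release the spice caddy and push it to the stove end

### The job

The wooden spice caddy is parked on its runner behind two stop pegs that stand up from a sprung steel plate. With shut fingertips press the plate down behind the caddy and, keeping it down, push the caddy along past the pegs until it rests against the end block; then let go of the plate so that the pegs spring up again behind the caddy. Only press and push: do not pinch, lift or tip the caddy or the jars in it, and leave the other things on the worktop where they are.

Things in the scene. Friction and masses are not known exactly. Their poses are not given: they have to be found in the camera images.
- runner: Fixed wooden runner (channel) 130 mm wide (x), 395 mm long (y); z up, origin on the worktop. The caddy slides towards the runner's own -y, to a 50 mm high end block with inner face at y = -200 mm; the +y end (y = +180) is open. Ledges (top at z = 28 mm, inner edges x = +-43) carry the caddy; side walls (inner faces x = +-57) rise to 46 mm. Turned -0.4 to +0.2 rad in yaw.
- plate_top (a point): Centre of the top of the sprung steel plate between the ledges, on the runner's centre line at runner y = +50 mm, 26 mm above the worktop when up. 80 mm wide, 255 mm long (runner y -77 to +177); its bare part on the caddy's +y side, with thin black ribs at the end, is where to press. It goes straight down wherever it is pressed; a finger may slide along it while pressing.
- spring_plate (a joint): How far the sprung plate is pressed down, m: 0 up, 0.012 at its hard bottom stop. It springs back; it takes about 3 N to start and 6 N at the bottom. The pegs clear the caddy's underside beyond 0.008.
- stop_pegs (a point): Midpoint between the tops of the two stop pegs, which are part of the plate: steel, 8 mm in diameter, at x = +-34 mm and runner y = -60 mm, their tops 10 mm above the plate (8 mm above the ledges when up). A shut gripper up to 55 mm wide passes between them.
- caddy: Loose open wooden caddy 110 mm wide (x), 126 mm long (y), on the ledges; 0.55 to 0.75 kg with its jars, 2 mm play to each side wall. Rear half: closed box 28 mm high; front half: open, 45 mm walls. Origin at the centre of its underside; axes as the runner's. Its origin starts at runner y = +20 to +60 mm and is at y = -137 mm when the caddy touches the end block.
- caddy_rear (a point): Centre of the caddy's flat rear wall (the face to push, 110 mm wide, 24 mm high, facing runner +y), 12 mm above the caddy's underside; push in the direction of runner -y, near the centre line.
- jar_taller: Spice jar 43 mm in diameter, 115 mm high, standing in the caddy's front compartment, its axis 94 mm ahead of the caddy's rear face. Origin at the centre of its underside.
- jar_shorter: Spice jar 43 mm in diameter, 108 mm high, standing beside the other jar in the caddy. Origin at the centre of its underside.
- dark_box: Bystander: dark, almost cubic carton 71 x 73 x 81 mm on the worktop on the far side of the runner. Origin at the centre of its underside.
- carton: Bystander: low printed carton 92 x 55 x 40 mm lying on the worktop on the far side of the runner. Origin at the centre of its underside.
- bottle: Bystander: white bottle with pale cap, 54 mm in diameter, 96 mm high on the worktop on the far side of the runner. Origin at the centre of its underside.
There are look-alikes about, which are no part of the job. Leave any blue or turquoise look-alike of the jar_shorter alone.

How it is judged:
By the outcome, as a careful person would: the job done as asked, in the order asked, and still so for the second after the job is handed in, with the robot touching nothing.
It also fails if it takes over 42 s, if anything falls off the work surface, if the arm or the gripper's body presses on something with over 40 N, if the wrist force passes 120 N, or if a joint passes its speed limit or range.

### The arm

A 6-joint arm with a two-finger parallel gripper is mounted at the origin on a cart in front of the work surface, level with it; the furniture and walls round the work are solid. World frame = base frame: x ahead of the robot, y to its left, z up, the work surface at z = 0. Lengths are in m, angles in degrees, forces in N, time in s.
With the tool pointing down it reaches from about 0.375 to 0.9 m from the base axis. Payload 3.1 kg.
Tool frame: the origin (TCP) lies midway between the tips of the shut fingers; the grasp point (between the pads) lies 19 mm behind it (env.grip_point_offset is the z of the grasp point in the tool frame, in m); z points along the fingers, x is the direction in which the jaws open and shut, and the axes are right-handed (so a half turn about z gives the same grasp; the last joint's range is limited). The gripper opens to 85 mm and grips with 20 to 120 N. Pads are 22 mm wide; open, the fingers measure 114 mm over their backs; the gripper's body (76 mm by 85 mm) begins 54 mm behind the grasp point. The pads swing forward as they close: fully open they stand 13 mm farther back than shut.
Start: joints at [65.117, 30.224, 82.088, -0, 67.689, -10.227], TCP at [0.158, 0.605, 0.231] pointing down, gripper open.
Joint ranges: [-176.69, 176.69], [-43.24, 126.21], [12.49, 139.97], [-82, 262], [0, 151.66], [-163.58, 163.58]. Speed limits (degrees/s): [159.86, 159.86, 180, 180, 180, 180].

### API

Orientations are given as [roll, pitch, yaw] about the fixed x, y, z axes, in that order (R = Rz(yaw) Ry(pitch) Rx(roll)).
In Python, from cell import telemetry, cams, env gives the robot as it stands.
- The arm moves only by the tool servo_tool, never from a script. Its argument "plan" is a list of rows, each an object of numbers: "tx", "ty", "tz": the shift along the tool's x, y, z in cm; "roll": the turn about the tool's z in degrees; "fingers": the opening, from -1 (shut) to 1 (fully open), so that 0 is half open. In form: [{"tx": .., "ty": .., "tz": .., "roll": .., "fingers": ..}, ...]. A call has 1 to 20 rows; each row shifts and turns the commanded pose from where the row before left it, along the tool's axes as they then stand; what a row does not reach is not made up. A row lasts 1/10 s, in which the tool goes at most 50 mm and 8.59 degrees, less where a joint would pass 70% of its speed; a pose out of reach is approached as far as the arm can. A call is refused whole if a number of a shift passes 5 or a number of a turn 8.59, either way. A call with a gripper value outside its range is refused whole. The fingers move at their own pace and stop on an object; "squeeze" is the grip in N (left out, the last holds). Time passes only in rows, so rows that do not move let the fingers close. It gives the time, the measured TCP pose, the force and the opening at its end, in the units of the state.
- telemetry.state(): the state, without advancing time (a new reading comes with each control period).
- cams.snapshot(name): name is "scene" or "side" or "wrist"; returns the picture (384x512x3 uint8, blue, green, red); there is no depth.
- cams.get_calibration(name): a dict with "intrinsics" (3x3 intrinsics, pixels), "distortion" ([k1, k2, p1, p2, k3] as OpenCV has them; the pictures are not rectified), "origin" and "orientation" of the camera in the world; the wrist camera has in their place "tool_from_camera" (4x4, takes a point from camera to tool coordinates, whose origin is the TCP and whose axes are the tool frame's). Camera axes: x right, y up, looking along -z (the intrinsics and any distortion apply to the point x, -y, -z); pixel columns grow to the right and rows downward; lengths in m; the calibration is good to about 2 mm. A picture is of the moment at which its call begins: read the wrist's pose just before it. get_calibration takes no time and is no camera call.
- env.close_job(): hands the job in, once; it reports no verdict.
The state is a dict: "time_s": time; "joint_positions": joint angles; "joint_vel": joint speeds; "joint_torque": joint torques, N m; "eef_pos": TCP position; "tool_rot": TCP orientation; "force": force on the tool from outside, world axes, zero at the start; "moment": the same for the moment, N m; "width": opening from 0.0 (shut) to 1.0 (fully open).
Only numpy, scipy, OpenCV 4.12 (cv2) and the standard library are available. Lean on these libraries where they do the work, as an engineer would, in place of code of your own. Each camera call takes 0.05 s, during which the arm holds its last target.

## Working session

There is one attempt and no reset: what is moved stays moved. The work goes in short steps, Python scripts to look and compute and a tool call to move; the robot and the scene stay as the last step left them, time stands still between calls to the robot, and variables do not carry over. Pictures are saved under pics/ and viewed, and the job is handed in when it is done.

Besides the shell and the picture viewer there is one more tool, called after "Emit:" as name([rows], argument=value, ...), one row to a line, values as JSON. servo_tool: Moves the arm, as the interface text tells. Its arguments: {"type":"object","properties":{"plan":{"type":"array"},"squeeze":{"type":"number"}},"required":["plan"]}

```bash
mkdir -p pics
python3 - <<'E'
from cell import telemetry, cams, env
import cv2
print(telemetry.state(), env.grip_point_offset)
for n in ["scene","side","wrist"]:
    im=cams.snapshot(n); cv2.imwrite(f"pics/{n}0.png",im)
    print(n,cams.get_calibration(n))
E
```

```text
{'time_s': 0.0, 'joint_positions': array([ 6.51166328e+01,  3.02792953e+01,  8.21565499e+01,  2.06199192e-04,
        6.76890457e+01, -1.02270406e+01]), 'joint_vel': array([ 0.01337192, -0.00850412, -0.03669252, -0.0573147 , -0.01899427,
        0.0242435 ]), 'joint_torque': array([ 1.43875597e-03, -4.42346621e+01, -1.78032392e+01, -1.67967241e-04,
        8.53108708e-03,  4.29915218e-06]), 'eef_pos': array([0.15779982, 0.60401205, 0.23032918]), 'tool_rot': array([-1.79977638e+02,  1.22872762e-01,  7.53436189e+01]), 'force': array([-0.1831089 ,  0.09188427, -0.4855085 ]), 'moment': array([-0.01478023, -0.01039588,  0.02692659]), 'width': 1.0013252785904285} -0.0187
scene {'intrinsics': array([[477.12769605,   0.        , 258.38873062],
       [  0.        , 477.12769605, 179.45181574],
       [  0.        ,   0.        ,   1.        ]]), 'distortion': array([-0.18542802,  0.        ,  0.        ,  0.        ,  0.        ]), 'origin': array([-0.07167521, -0.46080728,  0.47374086]), 'orientation': array([ 61.96149644,  -1.36417051, -60.34632581])}
side {'intrinsics': array([[400.267902
[... 259 characters left out ...]
1632679]), 'orientation': array([  51.79293067,   -1.15528651, -164.09251049])}
wrist {'intrinsics': array([[314.54064444,   0.        , 253.97927705],
       [  0.        , 314.54064444, 193.98928601],
       [  0.        ,   0.        ,   1.        ]]), 'distortion': array([-0.0777709,  0.       ,  0.       ,  0.       ,  0.       ]), 'tool_from_camera': array([[ 9.99997828e-01,  1.80181465e-04,  2.07618330e-03,
        -1.28287294e-03],
       [ 7.48359613e-04, -9.60851920e-01, -2.77061414e-01,
        -6.97256840e-02],
       [ 1.94498338e-03,  2.77062366e-01, -9.60849969e-01,
        -1.43946744e-01],
       [ 0.00000000e+00,  0.00000000e+00,  0.00000000e+00,
         1.00000000e+00]])}
```

View pics/scene0.png

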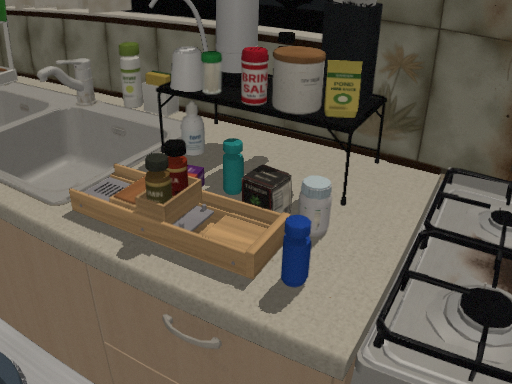

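View pics/side0.png

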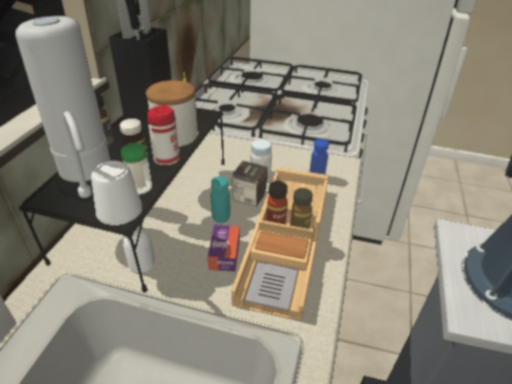

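View pics/wrist0.png

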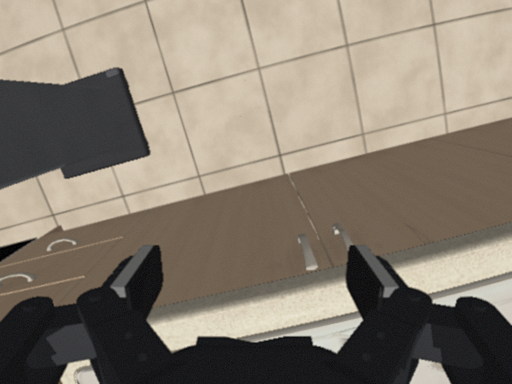

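The side view shows the runner with its open (ribbed plate) end at about (270,290) and its end block at about (300,178). The caddy's box is at about (280,245). I'll enlarge both views.

Run:
```python
import cv2
a=cv2.imread("pics/side0.png")[160:325,205:355]; cv2.imwrite("pics/side0c.png",cv2.resize(a,None,fx=3.6,fy=3.6,interpolation=cv2.INTER_CUBIC))
a=cv2.imread("pics/scene0.png")[145:275,60:300]; cv2.imwrite("pics/scene0c.png",cv2.resize(a,None,fx=3.3,fy=3.3,interpolation=cv2.INTER_CUBIC))
```

```text
(no output)
```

View pics/side0c.png

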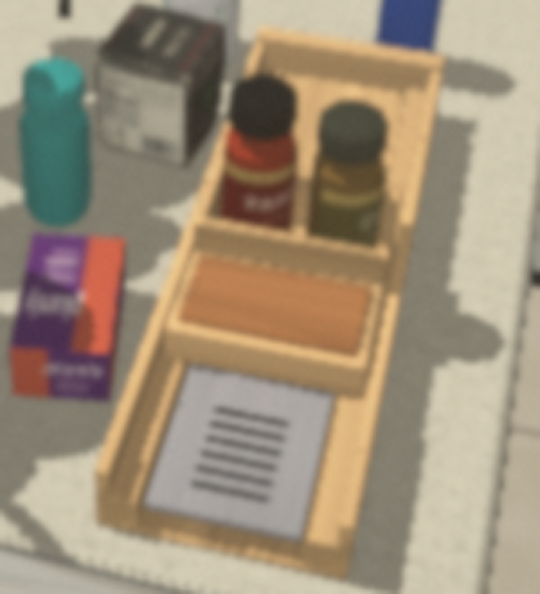

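View pics/scene0c.png

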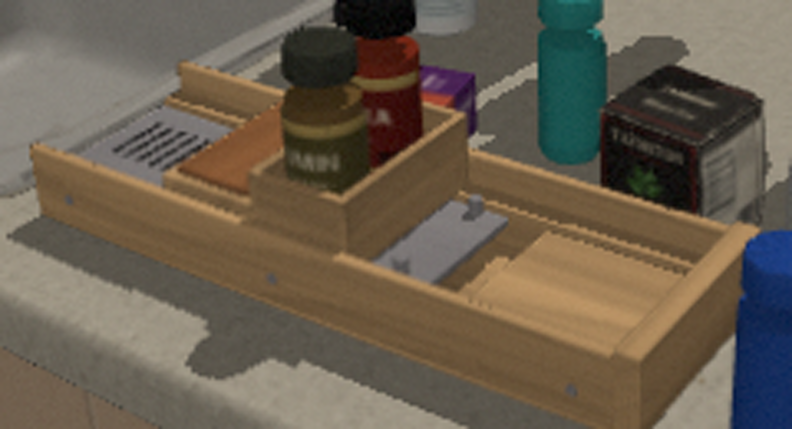

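```bash
cat > h.py <<'E'
import numpy as np, cv2
from scipy.spatial.transform import Rotation as R
from scipy.optimize import least_squares
from cell import cams
F=np.diag([1.,-1,-1])
def cam(n,st=None):
    c=cams.get_calibration(n)
    if n=="wrist":
        T=np.eye(4);T[:3,:3]=R.from_euler('xyz',st["tool_rot"],degrees=True).as_matrix();T[:3,3]=st["eef_pos"]
        T=T@c["tool_from_camera"];Rc=T[:3,:3];o=T[:3,3]
    else: Rc=R.from_euler('xyz',c["orientation"],degrees=True).as_matrix();o=c["origin"]
    return c["intrinsics"],c["distortion"],Rc,o
def proj(C,P):
    K,d,Rc,o=C;W=F@Rc.T
    return cv2.projectPoints(np.atleast_2d(P).astype(float),cv2.Rodrigues(W)[0],-W@o,K,d)[0][:,0]
def ray(C,uv,z):
    K,d,Rc,o=C
    p=cv2.undistortPoints(np.array([[uv]],float),K,d)[0,0]
    v=Rc@np.array([p[0],-p[1],-1]);return o+v*(z-o[2])/v[2]
def w(q,P):
    P=np.atleast_2d(P)/1000.;c,s=np.cos(q[2]),np.sin(q[2])
    return np.c_[q[0]+c*P[:,0]-s*P[:,1],q[1]+s*P[:,0]+c*P[:,1],P[:,2]]
E
python3 - <<'E'
from h import *
S=cam("side");G=cam("scene")
so=lambda u,v:(u/3.6+205-.36,v/3.6+160-.36); go=lambda u,v:(u/3.3+60-.35,v/3.3+145-.35)
sp=[((98,475),(65,180,46)),((100,522),(65,180,0)),((348,577),(-65,180,0)),((143,505),(40,177,26)),((305,537),(-40,177,26)),((262,30),(65,-215,50)),((442,58),(-65,-215,50))]
gp=[((32,145),(-65,180,46)),((180,63),(65,180,46)),((640,365),(-65,-215,50)),((762,232),(65,-215,50)),((638,428),(-65,-215,0)),((40,212),(-65,180,0))]
ps=np.array([so(*a) for a,_ in sp]);pg=np.array([go(*a) for a,_ in gp])
Ps=[b for _,b in sp];Pg=[b for _,b in gp]
f=lambda q:np.r_[(proj(S,w(q,Ps))-ps).ravel(),(proj(G,w(q,Pg))-pg).ravel()]
r=least_squares(f,[.45,.1,0],loss='soft_l1')
q=r.x;print(q,np.degrees(q[2]));print(f(q).reshape(-1,2).round(1))
for sel,nm in((slice(0,14),"side"),(slice(14,None),"scene")):
    rr=least_squares(lambda q:f(q)[sel],q,loss='soft_l1');print(nm,rr.x)
np.save("q.npy",q)
inv=lambda p:np.array([[np.cos(q[2]),np.sin(q[2])],[-np.sin(q[2]),np.cos(q[2])]])@(p[:2]-q[:2])*1000
# caddy rear: z top of rear box ~28+28=56, bottom edge of rear wall 28
for uv,z in(((168,325),.056),((362,362),.056),((168,350),.030),((362,392),.030),((190,365),.026),((333,395),.026)):
    p=ray(S,so(*uv),z);print(uv,inv(p).round(1))
for y in (180,100,50,-137):print(y,w(q,(0,y,26)))
# overlay
for n,C in(("side",S),("scene",G)):
    im=cv2.imread(f"pics/{n}0.png");im=cv2.resize(im,None,fx=1.5,fy=1.5)
    for P in Ps+Pg+[(-34,-60,36),(34,-60,36)]:
        u=proj(C,w(q,P))[0]*1.5;cv2.circle(im,tuple(int(round(x)) for x in u),2,(255,0,255),-1)
    cv2.imwrite(f"pics/{n}_ov.png",im)
E
```

```text
[0.47914967 0.03286796 0.02860712] 1.6390674869196735
[[-0.6 -2. ]
 [-0.8  0.7]
 [ 0.1  1. ]
 [ 0.9 -1.6]
 [-0.2 -0.9]
 [-0.8 -2. ]
 [ 1.  -1.5]
 [-2.4  0.3]
 [ 0.4 -1.4]
 [-0.2 -1.9]
 [-0.2 -2.2]
 [-0.2  5.3]
 [-0.8  1.1]]
side [0.47854443 0.03486857 0.02974776]
scene [0.47895508 0.03134077 0.02095509]
(168, 325) [52.7 86.5]
(362, 362) [-51.5  85.5]
(168, 350) [53.8 80.5]
(362, 392) [-53.8  82.7]
(190, 365) [40.3 84.5]
(333, 395) [-38.9  85.2]
180 [[0.47400109 0.21279431 0.026     ]]
100 [[0.47628935 0.13282705 0.026     ]]
50 [[0.47771951 0.0828475  0.026     ]]
-137 [[ 0.48306832 -0.10407598  0.026     ]]
```

The fit agrees with the given sizes: the runner is at about (0.479, 0.033) with a yaw of 1.6°. The caddy's rear face is at runner y ≈ +85, so its origin is at about +22, which is inside the stated range. Next I'll shut the fingers and turn the tool to line up with the runner.

Emit:
servo_tool([
  {"tz": -0.5, "roll": 8.2, "fingers": -1},
  {"tz": -0.5, "roll": 8.2, "fingers": -1},
  {"roll": 8.2, "fingers": -1},
  {"roll": 8.2, "fingers": -1},
  {"roll": 8.2, "fingers": -1},
  {"roll": 8.2, "fingers": -1},
  {"roll": 8.2, "fingers": -1},
  {"roll": 8.2, "fingers": -1},
  {"roll": 8.1, "fingers": -1},
  {"fingers": -1},
], squeeze=40)

```text
schema error: expected keys tx, ty, tz, roll, fingers
```

Emit:
servo_tool([
  {"tx": 0, "ty": 0, "tz": -0.5, "roll": 8.2, "fingers": -1},
  {"tx": 0, "ty": 0, "tz": -0.5, "roll": 8.2, "fingers": -1},
  {"tx": 0, "ty": 0, "tz": 0, "roll": 8.2, "fingers": -1},
  {"tx": 0, "ty": 0, "tz": 0, "roll": 8.2, "fingers": -1},
  {"tx": 0, "ty": 0, "tz": 0, "roll": 8.2, "fingers": -1},
  {"tx": 0, "ty": 0, "tz": 0, "roll": 8.2, "fingers": -1},
  {"tx": 0, "ty": 0, "tz": 0, "roll": 8.2, "fingers": -1},
  {"tx": 0, "ty": 0, "tz": 0, "roll": 8.2, "fingers": -1},
  {"tx": 0, "ty": 0, "tz": 0, "roll": 8.1, "fingers": -1},
  {"tx": 0, "ty": 0, "tz": 0, "roll": 0, "fingers": -1},
], squeeze=40)

```text
time_s: 1.15
eef_pos: [0.158, 0.6044, 0.2409]
tool_rot: [180.0, 0.0, 1.7]
force: [0.3, 1.0, 0.8]
width: 0.003
```

Emit:
servo_tool([
  {"tx": 1.0, "ty": 1.5, "tz": 0, "roll": 0, "fingers": -1},
  {"tx": 2, "ty": 3, "tz": 0, "roll": 0, "fingers": -1},
  {"tx": 2, "ty": 3, "tz": 0, "roll": 0, "fingers": -1},
  {"tx": 2, "ty": 3, "tz": 0, "roll": 0, "fingers": -1},
  {"tx": 2, "ty": 3, "tz": 0, "roll": 0, "fingers": -1},
  {"tx": 2, "ty": 3, "tz": 0, "roll": 0, "fingers": -1},
  {"tx": 2, "ty": 3, "tz": 0, "roll": 0, "fingers": -1},
  {"tx": 2, "ty": 3, "tz": 0, "roll": 0, "fingers": -1},
  {"tx": 2, "ty": 3, "tz": 0, "roll": 0, "fingers": -1},
  {"tx": 2, "ty": 3, "tz": 0, "roll": 0, "fingers": -1},
  {"tx": 2, "ty": 3, "tz": 0, "roll": 0, "fingers": -1},
  {"tx": 2, "ty": 3, "tz": 0, "roll": 0, "fingers": -1},
  {"tx": 2, "ty": 3, "tz": 0, "roll": 0, "fingers": -1},
  {"tx": 2, "ty": 3, "tz": 0, "roll": 0, "fingers": -1},
  {"tx": 2, "ty": 3, "tz": 0, "roll": 0, "fingers": -1},
  {"tx": 1.4, "ty": 2.0, "tz": 0, "roll": 0, "fingers": -1},
  {"tx": 0, "ty": 0, "tz": 0, "roll": 0, "fingers": -1},
  {"tx": 0, "ty": 0, "tz": 0, "roll": 0, "fingers": -1},
])

```text
time_s: 2.95
eef_pos: [0.4743, 0.1577, 0.2411]
tool_rot: [-180.0, 0.1, 1.6]
force: [-0.7, -0.1, 0.4]
width: -0.0
```

Run:
```python
from h import *
from cell import telemetry
s=telemetry.state();print(s["eef_pos"],s["tool_rot"],s["force"],s["joint_positions"])
im=cams.snapshot("wrist");cv2.imwrite("pics/wrist1.png",im)
q=np.load("q.npy");C=cam("wrist",s)
im=cv2.resize(im,None,fx=1.5,fy=1.5)
for P in [(65,180,46),(-65,180,46),(40,177,26),(-40,177,26),(57,100,46),(-57,100,46),(55,85,56),(-55,85,56),(0,120,26)]:
    u=proj(C,w(q,P))[0]*1.5;cv2.circle(im,tuple(int(round(x)) for x in u),2,(255,0,255),-1)
cv2.imwrite("pics/wrist1o.png",im)
```

```text
[0.47434849 0.15773316 0.24112898] [-1.79990117e+02  7.59308849e-02  1.61415017e+00] [-0.72823861 -0.10422171  0.36716993] [5.55462535e+00 1.98944040e+01 9.90231273e+01 1.72127560e-02
 6.11575421e+01 3.93216837e+00]
```

View pics/wrist1o.png

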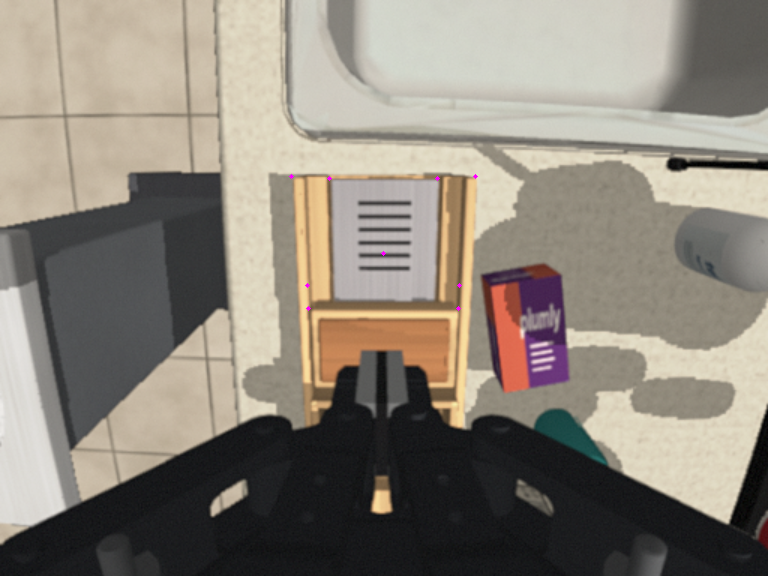

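The wrist view confirms the fit. The plate centre line is at u≈385 in the picture and the caddy's rear edge at v≈310, within about 2 mm of the projections (the runner is about 1.5 mm further in +x). I'll go down over the bare plate.

Emit:
servo_tool([
  {"tx": 0.2, "ty": 0, "tz": 1.5, "roll": 0, "fingers": -1},
  {"tx": 0, "ty": 0, "tz": 3, "roll": 0, "fingers": -1},
  {"tx": 0, "ty": 0, "tz": 3, "roll": 0, "fingers": -1},
  {"tx": 0, "ty": 0, "tz": 3, "roll": 0, "fingers": -1},
  {"tx": 0, "ty": 0, "tz": 3, "roll": 0, "fingers": -1},
  {"tx": 0, "ty": 0, "tz": 3, "roll": 0, "fingers": -1},
  {"tx": 0, "ty": 0, "tz": 2, "roll": 0, "fingers": -1},
  {"tx": 0, "ty": 0, "tz": 1, "roll": 0, "fingers": -1},
  {"tx": 0, "ty": 0, "tz": 0.5, "roll": 0, "fingers": -1},
  {"tx": 0, "ty": 0, "tz": 0.5, "roll": 0, "fingers": -1},
  {"tx": 0, "ty": 0, "tz": 0, "roll": 0, "fingers": -1},
  {"tx": 0, "ty": 0, "tz": 0, "roll": 0, "fingers": -1},
  {"tx": 0, "ty": 0, "tz": 0, "roll": 0, "fingers": -1},
])

```text
time_s: 4.3
eef_pos: [0.4775, 0.1587, 0.037]
tool_rot: [-180.0, -0.1, 1.6]
force: [-0.6, 0.2, 0.1]
width: 0.004
```

Run:
```python
from h import *
for n,(a,b,c,d),k in(("side",(160,325,205,355),3.6),("wrist",(0,384,0,512),1.5)):
    im=cams.snapshot(n)[a:b,c:d];cv2.imwrite(f"pics/{n}2.png",cv2.resize(im,None,fx=k,fy=k,interpolation=cv2.INTER_CUBIC))
```

```text
(no output)
```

View pics/side2.png

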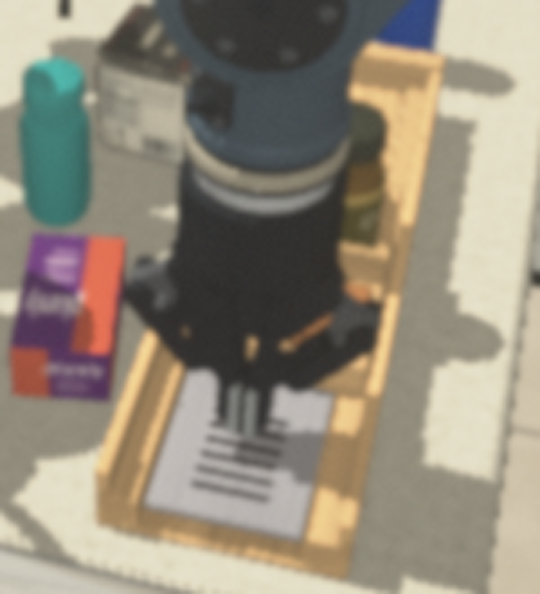

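View pics/wrist2.png

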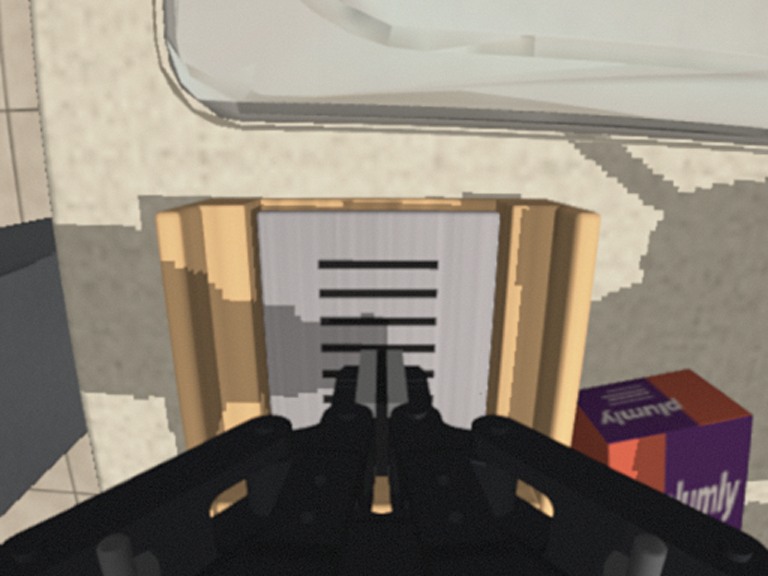

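The fingertips are centred between the plate edges (u≈381, plate mid ≈379), and about 29 mm clear of the caddy. I'll press now.

Emit:
servo_tool([
  {"tx": 0, "ty": 0, "tz": 0.4, "roll": 0, "fingers": -1},
  {"tx": 0, "ty": 0, "tz": 0.4, "roll": 0, "fingers": -1},
  {"tx": 0, "ty": 0, "tz": 0.4, "roll": 0, "fingers": -1},
  {"tx": 0, "ty": 0, "tz": 0.2, "roll": 0, "fingers": -1},
  {"tx": 0, "ty": 0, "tz": 0.2, "roll": 0, "fingers": -1},
  {"tx": 0, "ty": 0, "tz": 0, "roll": 0, "fingers": -1},
  {"tx": 0, "ty": 0, "tz": 0, "roll": 0, "fingers": -1},
])

```text
time_s: 5.1
eef_pos: [0.4771, 0.1586, 0.0204]
tool_rot: [180.0, -0.0, 1.6]
force: [-1.3, -0.1, 4.1]
width: -0.001
```

Emit:
servo_tool([
  {"tx": 0, "ty": 0, "tz": 0.2, "roll": 0, "fingers": -1},
  {"tx": 0, "ty": 0, "tz": 0.2, "roll": 0, "fingers": -1},
  {"tx": 0, "ty": 0, "tz": 0.1, "roll": 0, "fingers": -1},
  {"tx": 0, "ty": 0, "tz": 0, "roll": 0, "fingers": -1},
  {"tx": 0, "ty": 0, "tz": 0, "roll": 0, "fingers": -1},
])

```text
time_s: 5.6
eef_pos: [0.4771, 0.1586, 0.0156]
tool_rot: [180.0, -0.0, 1.6]
force: [0.1, -0.6, 6.3]
width: -0.002
```

Emit:
servo_tool([
  {"tx": 0, "ty": 0.3, "tz": 0.05, "roll": 0, "fingers": -1},
  {"tx": 0, "ty": 0.5, "tz": 0, "roll": 0, "fingers": -1},
  {"tx": 0, "ty": 0.5, "tz": 0, "roll": 0, "fingers": -1},
  {"tx": 0, "ty": 0.4, "tz": 0, "roll": 0, "fingers": -1},
  {"tx": 0, "ty": 0.3, "tz": 0, "roll": 0, "fingers": -1},
  {"tx": 0, "ty": 0.2, "tz": 0, "roll": 0, "fingers": -1},
  {"tx": 0, "ty": 0.2, "tz": 0, "roll": 0, "fingers": -1},
  {"tx": 0, "ty": 0.2, "tz": 0, "roll": 0, "fingers": -1},
  {"tx": 0, "ty": 0.2, "tz": 0, "roll": 0, "fingers": -1},
  {"tx": 0, "ty": 0.2, "tz": 0, "roll": 0, "fingers": -1},
  {"tx": 0, "ty": 0.3, "tz": 0, "roll": 0, "fingers": -1},
  {"tx": 0, "ty": 0.3, "tz": 0, "roll": 0, "fingers": -1},
])

```text
time_s: 6.8
eef_pos: [0.4785, 0.1239, 0.0152]
tool_rot: [-179.9, -0.1, 1.6]
force: [-0.1, 6.5, 5.4]
width: -0.003
```

Run:
```python
from h import *
for n,(a,b,c,d),k in(("side",(160,325,205,355),3.6),("scene",(145,275,60,300),3.3)):
    im=cams.snapshot(n)[a:b,c:d];cv2.imwrite(f"pics/{n}3.png",cv2.resize(im,None,fx=k,fy=k,interpolation=cv2.INTER_CUBIC))
```

```text
(no output)
```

View pics/scene3.png

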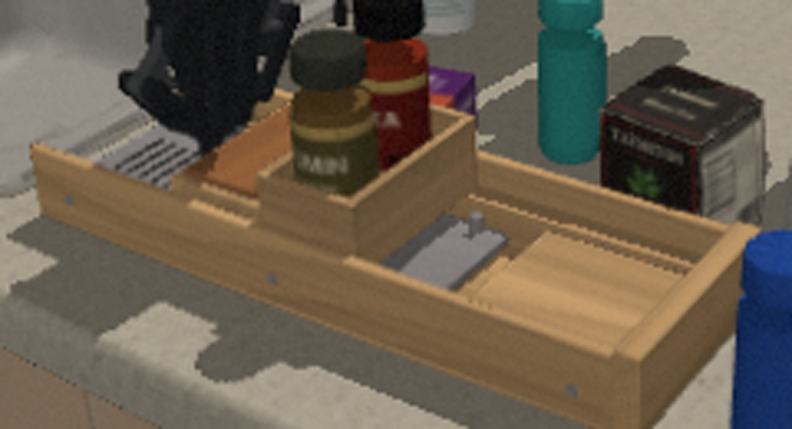

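View pics/side3.png

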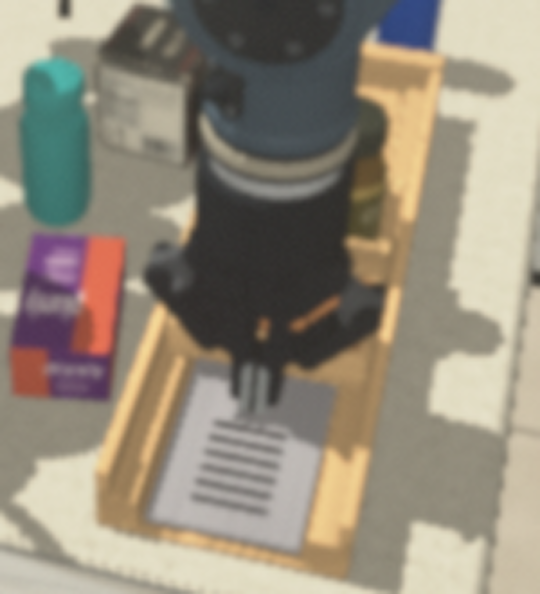

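The caddy has moved with the finger by about 8 mm, at about 6.5 N, and the plate is down. I'll carry on past the pegs.

Emit:
servo_tool([
  {"tx": 0, "ty": 0.3, "tz": 0.05, "roll": 0, "fingers": -1},
  {"tx": 0, "ty": 0.4, "tz": 0, "roll": 0, "fingers": -1},
  {"tx": 0, "ty": 0.4, "tz": 0, "roll": 0, "fingers": -1},
  {"tx": 0, "ty": 0.4, "tz": 0, "roll": 0, "fingers": -1},
  {"tx": 0, "ty": 0.4, "tz": 0, "roll": 0, "fingers": -1},
  {"tx": 0, "ty": 0.4, "tz": 0, "roll": 0, "fingers": -1},
  {"tx": 0, "ty": 0.4, "tz": 0, "roll": 0, "fingers": -1},
  {"tx": 0, "ty": 0.4, "tz": 0, "roll": 0, "fingers": -1},
])

```text
time_s: 7.7
eef_pos: [0.4793, 0.0931, 0.015]
tool_rot: [-179.9, -0.1, 1.6]
force: [-0.0, 8.4, 8.8]
width: 0.001
```

Emit:
servo_tool([
  {"tx": 0, "ty": 0.45, "tz": 0, "roll": 0, "fingers": -1},
  {"tx": 0, "ty": 0.45, "tz": 0, "roll": 0, "fingers": -1},
  {"tx": 0, "ty": 0.45, "tz": 0, "roll": 0, "fingers": -1},
  {"tx": 0, "ty": 0.45, "tz": 0, "roll": 0, "fingers": -1},
  {"tx": 0, "ty": 0.45, "tz": 0, "roll": 0, "fingers": -1},
  {"tx": 0, "ty": 0.45, "tz": 0, "roll": 0, "fingers": -1},
  {"tx": 0, "ty": 0.45, "tz": 0, "roll": 0, "fingers": -1},
  {"tx": 0, "ty": 0.45, "tz": 0, "roll": 0, "fingers": -1},
  {"tx": 0, "ty": 0.45, "tz": 0, "roll": 0, "fingers": -1},
  {"tx": 0, "ty": 0.4, "tz": 0, "roll": 0, "fingers": -1},
  {"tx": 0, "ty": 0.3, "tz": 0, "roll": 0, "fingers": -1},
])

```text
time_s: 8.8
eef_pos: [0.4801, 0.0457, 0.015]
tool_rot: [-179.9, -0.0, 1.6]
force: [0.5, 10.1, 9.0]
width: -0.003
```

Run:
```python
from h import *
for n,(a,b,c,d),k in(("scene",(145,275,60,300),3.3),):
    im=cams.snapshot(n)[a:b,c:d];cv2.imwrite(f"pics/{n}4.png",cv2.resize(im,None,fx=k,fy=k,interpolation=cv2.INTER_CUBIC))
```

```text
(no output)
```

View pics/scene4.png

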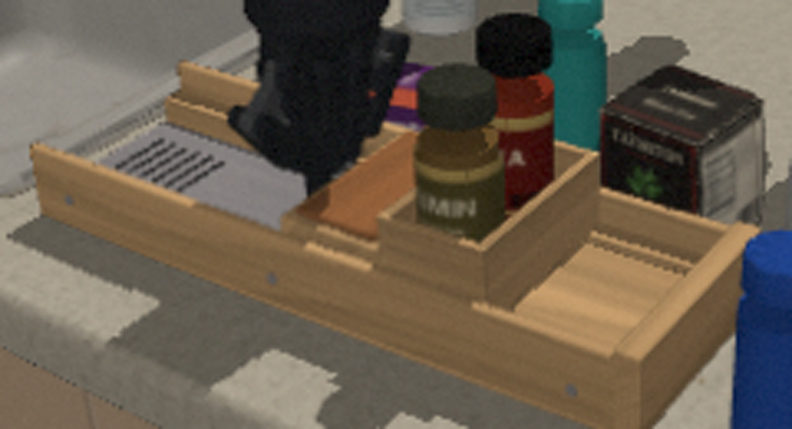

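Run:
```python
from h import *
S=cam("side")
for uv,z in(((185,162),0.),((222,38),.081),((222,120),0.),((195,52),.081)):
    print(ray(S,(uv[0]/3.6+204.6,uv[1]/3.6+159.6),z))
```

```text
[ 0.57404339 -0.07739237  0.        ]
[ 0.56063761 -0.11130094  0.081     ]
[ 0.56177114 -0.12865196  0.        ]
[ 0.57322595 -0.09095539  0.081     ]
```

The dark box starts at x≥0.56 and y≤-0.08, clear of the gripper. I'll continue.

Emit:
servo_tool([
  {"tx": 0, "ty": 0.4, "tz": 0, "roll": 0, "fingers": -1},
  {"tx": 0, "ty": 0.45, "tz": 0, "roll": 0, "fingers": -1},
  {"tx": 0, "ty": 0.45, "tz": 0, "roll": 0, "fingers": -1},
  {"tx": 0, "ty": 0.45, "tz": 0, "roll": 0, "fingers": -1},
  {"tx": 0, "ty": 0.45, "tz": 0, "roll": 0, "fingers": -1},
  {"tx": 0, "ty": 0.45, "tz": 0, "roll": 0, "fingers": -1},
  {"tx": 0, "ty": 0.45, "tz": 0, "roll": 0, "fingers": -1},
  {"tx": 0, "ty": 0.45, "tz": 0, "roll": 0, "fingers": -1},
  {"tx": 0, "ty": 0.45, "tz": 0, "roll": 0, "fingers": -1},
  {"tx": 0, "ty": 0.45, "tz": 0, "roll": 0, "fingers": -1},
  {"tx": 0, "ty": 0.45, "tz": 0, "roll": 0, "fingers": -1},
  {"tx": 0, "ty": 0.45, "tz": 0, "roll": 0, "fingers": -1},
  {"tx": 0, "ty": 0.3, "tz": 0, "roll": 0, "fingers": -1},
  {"tx": 0, "ty": 0.3, "tz": 0, "roll": 0, "fingers": -1},
])

```text
time_s: 10.25
eef_pos: [0.481, -0.0134, 0.0149]
tool_rot: [-179.9, 0.1, 1.6]
force: [0.1, 10.3, 10.3]
width: 0.002
```

Run:
```python
from h import *
for n,(a,b,c,d),k in(("scene",(145,275,60,300),3.3),):
    im=cams.snapshot(n)[a:b,c:d];cv2.imwrite(f"pics/{n}5.png",cv2.resize(im,None,fx=k,fy=k,interpolation=cv2.INTER_CUBIC))
```

```text
(no output)
```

View pics/scene5.png

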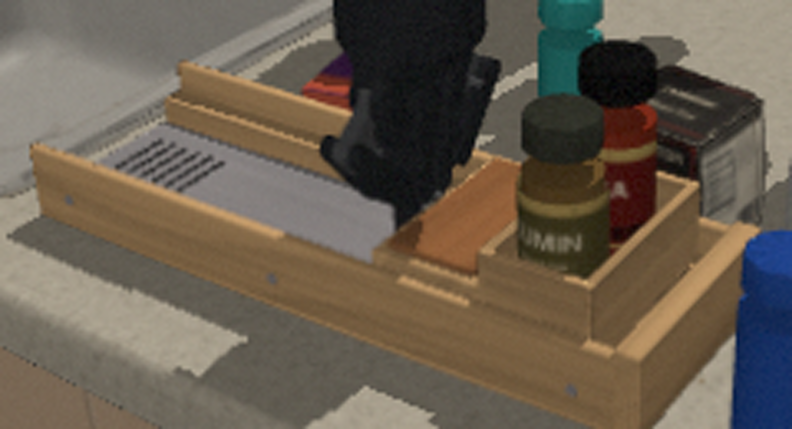

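About 15–20 mm remain. I'll go slowly until the force shows contact with the end block.

Emit:
servo_tool([
  {"tx": 0, "ty": 0.25, "tz": 0, "roll": 0, "fingers": -1},
  {"tx": 0, "ty": 0.2, "tz": 0, "roll": 0, "fingers": -1},
  {"tx": 0, "ty": 0.2, "tz": 0, "roll": 0, "fingers": -1},
  {"tx": 0, "ty": 0.2, "tz": 0, "roll": 0, "fingers": -1},
  {"tx": 0, "ty": 0.2, "tz": 0, "roll": 0, "fingers": -1},
  {"tx": 0, "ty": 0.15, "tz": 0, "roll": 0, "fingers": -1},
])

```text
time_s: 10.9
eef_pos: [0.4811, -0.0253, 0.0148]
tool_rot: [-179.9, 0.1, 1.6]
force: [0.8, 8.9, 10.1]
width: 0.0
```

Emit:
servo_tool([
  {"tx": 0, "ty": 0.15, "tz": 0, "roll": 0, "fingers": -1},
  {"tx": 0, "ty": 0.1, "tz": 0, "roll": 0, "fingers": -1},
  {"tx": 0, "ty": 0.1, "tz": 0, "roll": 0, "fingers": -1},
  {"tx": 0, "ty": 0.1, "tz": 0, "roll": 0, "fingers": -1},
])

```text
time_s: 11.3
eef_pos: [0.481, -0.0288, 0.0149]
tool_rot: [-179.8, 0.1, 1.5]
force: [2.2, 18.3, 11.5]
width: -0.006
```

Emit:
servo_tool([
  {"tx": 0, "ty": 0.1, "tz": 0, "roll": 0, "fingers": -1},
  {"tx": 0, "ty": 0.1, "tz": 0, "roll": 0, "fingers": -1},
  {"tx": 0, "ty": 0, "tz": 0, "roll": 0, "fingers": -1},
])

```text
time_s: 11.6
eef_pos: [0.4804, -0.0289, 0.0149]
tool_rot: [-179.7, 0.2, 1.5]
force: [1.6, 23.4, 11.6]
width: -0.002
```

Run:
```python
from h import *
for n,(a,b,c,d),k in(("scene",(145,275,60,300),3.3),):
    im=cams.snapshot(n)[a:b,c:d];cv2.imwrite(f"pics/{n}6.png",cv2.resize(im,None,fx=k,fy=k,interpolation=cv2.INTER_CUBIC))
```

```text
(no output)
```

View pics/scene6.png

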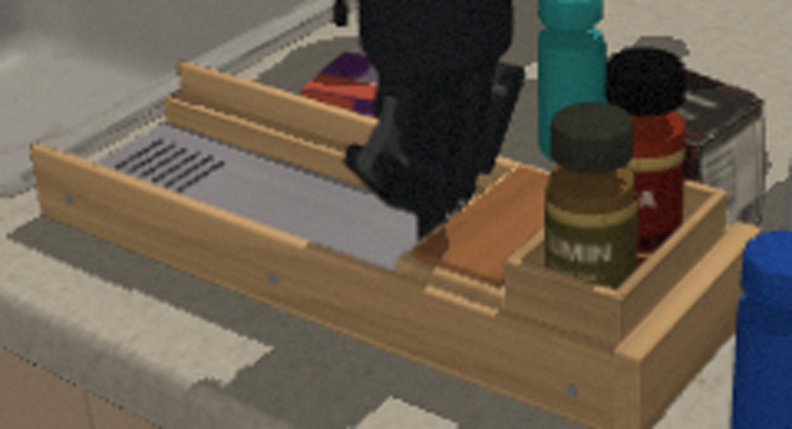

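The caddy is stopped at y=-0.0289 (predicted -0.030) with the force risen to 23 N, so it is against the end block. I'll ease back while still holding the plate down, then lift straight up.

Emit:
servo_tool([
  {"tx": 0, "ty": -0.2, "tz": 0, "roll": 0, "fingers": -1},
  {"tx": 0, "ty": -0.2, "tz": 0, "roll": 0, "fingers": -1},
  {"tx": 0, "ty": -0.2, "tz": 0, "roll": 0, "fingers": -1},
  {"tx": 0, "ty": -0.2, "tz": 0, "roll": 0, "fingers": -1},
  {"tx": 0, "ty": 0, "tz": 0, "roll": 0, "fingers": -1},
  {"tx": 0, "ty": 0, "tz": -0.3, "roll": 0, "fingers": -1},
  {"tx": 0, "ty": 0, "tz": -0.3, "roll": 0, "fingers": -1},
  {"tx": 0, "ty": 0, "tz": -0.4, "roll": 0, "fingers": -1},
  {"tx": 0, "ty": 0, "tz": -0.5, "roll": 0, "fingers": -1},
  {"tx": 0, "ty": 0, "tz": -1, "roll": 0, "fingers": -1},
  {"tx": 0, "ty": 0, "tz": -2, "roll": 0, "fingers": -1},
  {"tx": 0, "ty": 0, "tz": -3, "roll": 0, "fingers": -1},
  {"tx": 0, "ty": 0, "tz": -3, "roll": 0, "fingers": -1},
  {"tx": 0, "ty": -1, "tz": -3, "roll": 0, "fingers": -1},
  {"tx": 0, "ty": -3, "tz": -3, "roll": 0, "fingers": -1},
  {"tx": 0, "ty": -3, "tz": -2, "roll": 0, "fingers": -1},
  {"tx": 0, "ty": -3, "tz": 0, "roll": 0, "fingers": -1},
  {"tx": 0, "ty": -3, "tz": 0, "roll": 0, "fingers": -1},
  {"tx": 0, "ty": 0, "tz": 0, "roll": 0, "fingers": -1},
  {"tx": 0, "ty": 0, "tz": 0, "roll": 0, "fingers": -1},
])

```text
time_s: 13.65
eef_pos: [0.4782, 0.1047, 0.1996]
tool_rot: [180.0, -0.0, 1.8]
force: [0.6, -0.7, 0.2]
width: 0.001
```

Run:
```python
from h import *
from cell import telemetry
s=telemetry.state()
for n,(a,b,c,d),k in(("scene",(145,275,60,300),3.3),("side",(140,325,205,355),3.2),("wrist",(0,384,0,512),1.5)):
    im=cams.snapshot(n)[a:b,c:d];cv2.imwrite(f"pics/{n}7.png",cv2.resize(im,None,fx=k,fy=k,interpolation=cv2.INTER_CUBIC))
q=np.load("q.npy")
for n,C in(("scene",cam("scene")),("side",cam("side"))):print(n,"pegs up/down px",proj(C,w(q,[(-34,-60,36),(34,-60,36),(-34,-60,24),(34,-60,24)])).round(1).tolist())
```

```text
scene pegs up/down px [[180.6, 222.2], [203.2, 204.1], [181.0, 228.1], [203.4, 209.8]]
side pegs up/down px [[306.2, 216.8], [275.8, 211.4], [305.6, 220.9], [275.6, 215.4]]
```

View pics/scene7.png

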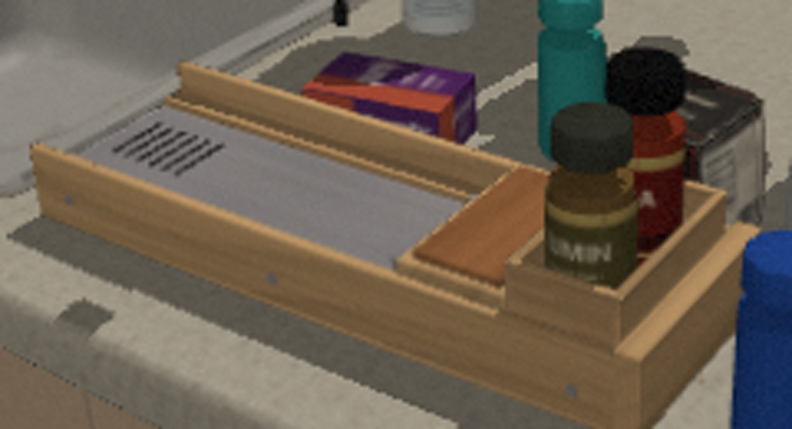

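View pics/side7.png

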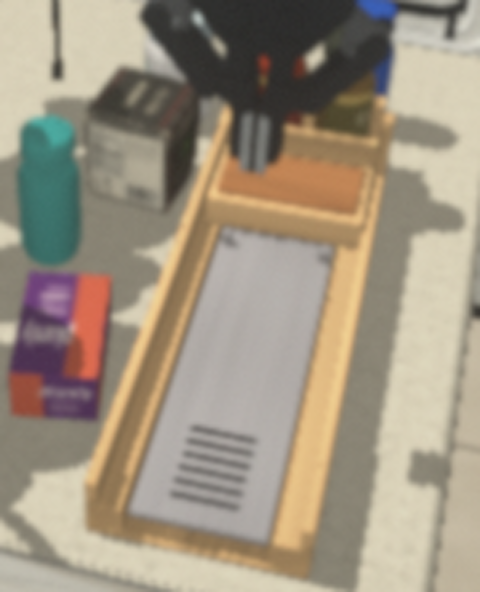

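View pics/wrist7.png

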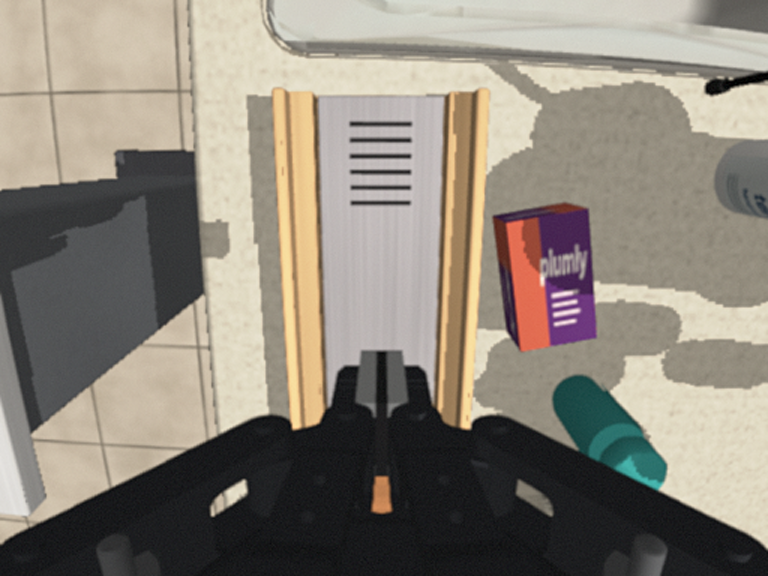

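Run:
```python
from h import *
q=np.load("q.npy");S=cam("side")
a=cv2.imread("pics/scene6.png").astype(int);b=cv2.imread("pics/scene7.png").astype(int)
print("diff jars/caddy front region",abs(a-b)[180:400,540:760].mean(), abs(a-b)[100:180,660:].mean())
inv=lambda p:np.array([[np.cos(q[2]),np.sin(q[2])],[-np.sin(q[2]),np.cos(q[2])]])@(p[:2]-q[:2])*1000
for uv in((208,195),(362,222)):
    print(inv(ray(S,(uv[0]/3.2+204.65,uv[1]/3.2+139.65),.056)))
im=cams.snapshot("scene");cv2.imwrite("pics/scene8.png",cv2.resize(im[175:265,180:300],None,fx=6,fy=6,interpolation=cv2.INTER_CUBIC))
```

```text
diff jars/caddy front region 4.989249311294766 5.092392676767677
[ 51.03954628 -69.14555986]
[-55.94096217 -69.13377419]
```

View pics/scene8.png

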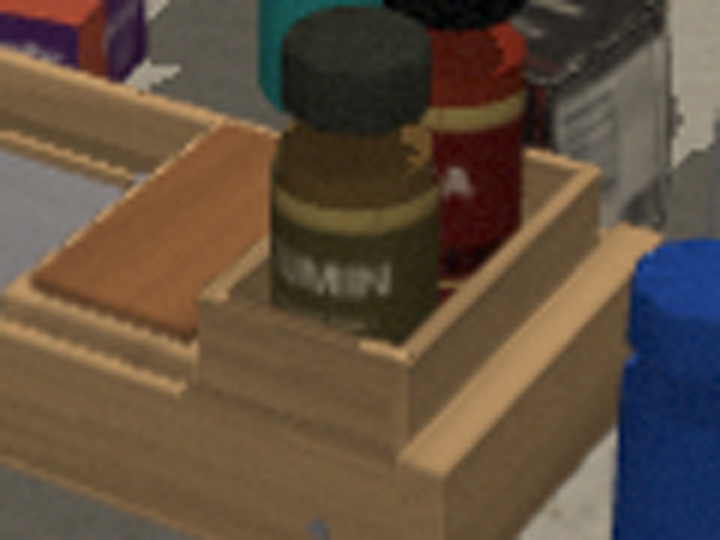

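The caddy's front face is flush with the end block in the close crop, both jars are standing, and both pegs show behind the caddy's rear wall with the plate back up. I'll hand the job in.

```bash
python3 -c "
from cell import env,telemetry
print(telemetry.state()['force']);print(env.close_job())"
```

```text
[0.23363036 0.56810791 0.21992063]
the job is handed in; nothing more can be done
None
```

The caddy is against the end block and the pegs have sprung back up behind it. The job is handed in at about 14 s of the 42 s allowed, and `env.close_job()` gave no verdict.

- **What I did:** I pressed the plate about 11 mm down behind the caddy with shut fingertips. Keeping it down, I pushed the caddy along the runner until the push force rose from about 9 N to 23 N with no further movement. I then eased back about 5 mm, lifted straight up, and moved clear.
- **Last checks:** The plate's end corners are back at their original pixels in the side view, and both pegs show behind the caddy's rear wall. Both jars are upright, the other objects look unmoved, and the arm was touching nothing.
- **One disagreement:** The side view put the caddy's rear face at runner y ≈ -69 mm, against the expected -74 mm. I put that down to camera error. The stalled push (tool at y = -0.029 against a predicted -0.030) and a close crop of the front face flush with the block both say it is seated.

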